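Lift the hinged lid off a tempering bath and load a tall bottle

TASK

The amber bottle with the white cap has to go into the little tempering bath, and it is too tall for the lid to shut over it. Swing the lid up on its hinges until it stands upright, lift it straight up off the hinge pins and stand it, hinge edge down, in the sheet-metal holder along the bath's left side; then set that bottle upright in the empty round nest, all the way down. Leave the black-capped bottle standing where it is.

Things in the scene. Friction and masses are not known exactly. Their poses are not given: they have to be found in the camera images.
- bath: White box 120 mm deep (x), 200 wide (y), 80 high, walls 12 mm, open on top, fixed; may be turned up to 0.15 rad. Origin: centre of its foot on the bench. x: from its front to its back, away from the robot; y: to its left; z up. All bath_ points share these axes. The rim of the well inside measures 96 (x) by 176 mm (y).
- bath_pins (a point): Middle of the hinge axis, 79 mm behind the bath's centre, 85 mm above the bench. Two steel stub pins along y, 42 to 65 mm either side of this point; section flat: 9 mm along x, 15 mm along z. Beside each pin, 38 mm from the middle, a stop finger rises 35 mm above the axis, its face 8 mm behind it.
- lid_hinge (a point): Middle of the lid's hinge axis, within 3 mm of bath_pins while hung. Two black knuckles, 23 mm square (x, z), 18 wide, 55 mm either side; each a 15.8 mm bore open at the hinge edge by a 13 mm neck, so it leaves the flat pin only within about 35 degrees of upright, easily when plumb (leaning, it drags), after some 20 mm straight up; 50 mm up clears the stop fingers.
- lid: Loose steel lid, 0.3 to 0.5 kg, panel 131 (x) by 206 mm (y), 10 thick, plus a 6 mm ledge below that sits in the mouth. Origin: middle of the underside, 79 mm from the hinge axis. x: from lip to hinge edge, y: along the hinge, z: out of the top face. Shut: axes as the bath's. Opened about 1.7 rad it leans back on the stop fingers and stays by itself; below 1.5 rad it falls shut.
- lid_lip (a point): Middle of the black finger lip on the lid's front edge (lid axes), 154.5 mm from the hinge axis, in the lid's mid-plane: 110 mm (y), 8 mm thick, jutting out 25 mm (12.5 mm either side of this point). Shut, its underside is 81 mm above the bench with free space below and its tip 28 mm before the bath's front wall. With the lid upright it is the top edge.
- bath_holder (a point): Middle of the lid holder's floor, 4 mm above the bench: a channel 150 mm long (x), 35 wide (y), open on top and at its ends, between the bath's left wall (80 mm high) and a steel sheet 60 mm high with a flared lip. The lid stands in it on its hinge edge, its plane along x, either face to the bath, leaning a little; lid_hinge is then 12 mm above this point.
- bath_nest (a point): Middle of the floor of the empty round nest in the aluminium block in the bath, at its right (-y) end; 20 mm above the bench, 60 below the rim. 48 mm across, 35 deep, small chamfer; open fingers have most room along x. A short yellow-lidded jar, fixed, 63 mm wide, stands in the other nest 87 mm to +y, its top 50 mm above this point.
- bottle_centre (a point): Centre (half-way up) of the loose amber bottle with the WHITE cap that goes into the bath: round, 42 mm across up to the shoulder, 85 mm tall, cap 32 mm across and 9 mm high, 0.08 kg; z is its axis.
- bottle_whitecap: The same white-capped bottle; origin at the centre of its foot, z up.
- bottle_blackcap: Amber bottle of the same size with a BLACK cap, loose; leave it standing. Origin: centre of its foot, z up.

How it is judged:
On the way, in this order (a step that is already met when the one before it is completed fails the run):
1. the lid stands upright (within 15 degrees) with its knuckles still on the hinge pins (angle between lid_hinge's own z axis and vertical between 1.31 and 1.83 rad and distance between lid_hinge and bath_pins below 0.008 m), for 0.2 s.
2. the lid, still roughly upright (within 20 degrees), has been lifted at least 25 mm up off the pins (angle between lid_hinge's own z axis and vertical between 1.22 and 1.92 rad and z of lid_hinge in the frame of bath_pins above 0.025 m), for 0.1 s.
At the end, for the whole second after the job is handed in: The lid stands at rest on its hinge edge on the floor of the holder, within about 22 degrees of upright, its middle within 40 mm of the holder's middle; the white-capped bottle stands upright (within 7 degrees) and at rest on the floor of the empty nest (x of lid_hinge in the frame of bath_holder between -0.04 and 0.04 m and y of lid_hinge in the frame of bath_holder between -0.016 and 0.016 m and z of lid_hinge in the frame of bath_holder between 0 and 0.02 m and angle between lid_hinge's own x axis and vertical above 2.75 rad and horizontal distance between bottle_centre and bath_nest below 0.006 m and z of bottle_centre in the frame of bath_nest below 0.047 m and angle between bottle_centre's own z axis and vertical below 0.12 rad and linear speed of each of lid, bottle_whitecap below 0.02 m/s); the robot touches nothing.
It fails at once if the black-capped bottle is pushed more than 25 mm away or tipped (distance of bottle_blackcap from where it was at the start of the episode above 0.025 m or angle between bottle_blackcap's own z axis and vertical above 0.35 rad).
It also fails if it takes over 72 s, if anything falls off the work surface, if the arm or the gripper's body presses on something with over 40 N, if the wrist force passes 120 N, or if a joint passes its speed limit or range.

ROBOT

A 6-joint arm with a two-finger parallel gripper is mounted at the origin on a cart in front of the work surface, level with it; the furniture and walls round the work are solid. World frame = base frame: x ahead of the robot, y to its left, z up, the work surface at z = 0. Lengths are in m, angles in rad, forces in N, time in s.
With the tool pointing down it reaches from about 0.375 to 0.975 m from the base axis. Payload 3.8 kg.
Tool frame: the origin (TCP) lies between the finger pads; the fingertips stand 14 mm ahead of it and the grasp point (between the pads) lies 5 mm behind it; z points along the fingers, y is the line along which they close (so a half turn about z gives the same grasp; the last joint's range is limited). The gripper opens to 85 mm and grips with 20 to 120 N. Pads are 22 mm wide; open, the fingers measure 114 mm over their backs; the gripper's body (76 mm by 85 mm) begins 54 mm behind the grasp point. The pads swing forward as they close: fully open they stand 13 mm farther back than shut.
Start: joints at [1.139, 0.264, 1.604, -0, 1.274, -0.037], TCP at [0.26, 0.623, 0.245] pointing down, gripper open.
Joint ranges: [-2.63, 2.63], [-0.94, 2.18], [0.31, 2.57], [-1.31, 4.45], [0, 2.66], [-2.55, 2.55]. Speed limits (rad/s): [2.57, 2.57, 3.14, 3.14, 3.14, 3.14].

INTERFACE

Orientations are given as a unit quaternion [w, x, y, z].
In Python, from rig import ctrl gives the robot as it stands.
- The arm moves only by the shell command python3 -m creep 'ROWS'. ROWS is JSON, a list of rows, each a list of 3 entries, a list of its own where there are three numbers: the shift along the tool's x, y, z in m, then the turn about the tool's z in degrees, then the gripper's target within -1 to 1 (shut at 1, half-way at 0, fully open at -1). A call has 1 to 8 rows; each row shifts and turns the commanded pose from where the row before left it, along the tool's axes as they then stand; what a row does not reach is not made up. A row lasts 1/8 s, in which the tool goes at most 62.5 mm and 10.7 degrees, less where a joint would pass 70% of its speed; a pose out of reach is approached as far as the arm can. A call with a gripper value outside its range is refused whole. The fingers move at their own pace and stop on an object; the grip force is fixed at half the most. Time passes only in rows, so rows that do not move let the fingers close. It gives the time, the measured TCP pose, the force, the opening and the grip force at its end, in the units of the state.
- ctrl.sense(): the state, without advancing time (a new reading comes with each control period).
- ctrl.camera(name): name is "side" or "top" or "wrist"; returns the picture (400x640x3 uint8, blue, green, red); there is no depth.
- ctrl.get_calibration(name): a dict with "K" (3x3 intrinsics, pixels), "world_from_camera" (4x4, takes a point from camera to world coordinates). Camera axes: x right, y up, looking along -z (the intrinsics and any distortion apply to the point x, -y, -z); pixel columns grow to the right and rows downward; lengths in m; the calibration is good to about 2 mm. A picture is of the moment at which its call begins: read the wrist's pose just before it. get_calibration takes no time and is no camera call; for the wrist camera it gives the pose at the moment of the call.
- ctrl.close_job(): hands the job in; it is judged then, once.
Trained networks look in the newest picture that a camera, given by its name, has taken for a name from the list of things; names that differ only in an ending like _2 or _b are one class to them, and where a whole thing is asked for, a point or a joint stands for the part that bears it (a point fixed in the world has none). Each returns a list of dicts, best first, with "p" (0 to 1); they miss things now and then, are a little off and sometimes report something else, mostly with a low value. They report only what shows in the picture. A call takes as long as a camera call.
- ctrl.find_in(camera, target): "centre" ([column, row] as shares, 0 to 1, of the picture: columns of its width, rows of its height, amid what is visible of it).
The state is a dict: "time_s": time; "joint_pos": joint angles; "joint_vel": joint speeds; "joint_torque": joint torques, N m; "tool_pos": TCP position; "ee_rot": TCP orientation; "force": force on the tool from outside, world axes, zero at the start; "torque": the same for the moment, N m; "grip_width": opening from 0.0 (shut) to 1.0 (fully open); "grasp_force": force on a finger pad.
Only numpy, scipy, OpenCV 4.12 (cv2) and the standard library are available. Lean on these libraries where they do the work, as an engineer would, in place of code of your own. Each camera call takes 0.05 s, during which the arm holds its last target. There are 200 camera calls.

## Working session

There is one attempt and no reset: what is moved stays moved. The work goes in short steps, Python scripts to look and compute and a shell command to move; the robot and the scene stay as the last step left them, time stands still between calls to the robot, and variables do not carry over. Pictures are saved under pics/ and viewed, at most 10 in all, crops included, and the job is handed in when it is done.

```bash
ls; mkdir -p pics
cat > h.py <<'E'
import numpy as np, cv2
from rig import ctrl
def pic(n,f):
    im=np.asarray(ctrl.camera(n)); cv2.imwrite('pics/'+f,im); return im
def ray(cam,uv):
    c=ctrl.get_calibration(cam);K=np.array(c['K']);T=np.array(c['world_from_camera'])
    d=np.linalg.inv(K)@[uv[0],uv[1],1]; d=T[:3,:3]@(d*[1,-1,-1]); return T[:3,3],d
def atz(cam,uv,z):
    o,d=ray(cam,uv); return o+d*(z-o[2])/d[2]
def proj(cam,p):
    c=ctrl.get_calibration(cam);K=np.array(c['K']);T=np.array(c['world_from_camera'])
    q=T[:3,:3].T@(np.array(p)-T[:3,3])*[1,-1,-1]; q=K@q; return q[:2]/q[2]
E
python3 - <<'E'
from h import *
np.set_printoptions(precision=3,suppress=True)
s=ctrl.sense(); print(s)
a=pic('top','t0.png');b=pic('side','s0.png')
for c in('top','side'):
    print(c,ctrl.get_calibration(c))
    for n in('bath','lid','lid_lip','lid_hinge','bath_holder','bath_nest','bottle_whitecap','bottle_blackcap','bath_pins'):
        print(n,[(round(d['p'],2),(np.array(d['centre'])*[640,400]).round(1)) for d in ctrl.find_in(c,n)[:3]])
E
```

```text
pics
{'time_s': 0.0, 'joint_pos': array([ 1.139,  0.265,  1.605,  0.   ,  1.274, -0.037]), 'joint_vel': array([-0.   ,  0.   , -0.001,  0.001,  0.   ,  0.001]), 'joint_torque': array([  0.002, -51.51 , -36.732,   0.   ,   0.012,  -0.   ]), 'tool_pos': array([0.259, 0.622, 0.244]), 'ee_rot': array([-0.   ,  0.196,  0.981, -0.001]), 'force': array([-0.243,  0.22 , -0.378]), 'torque': array([0.014, 0.01 , 0.012]), 'grasp_force': 0.0, 'grip_width': 0.9962244104977689}
top {'K': array([[394.006,   0.   , 317.733],
       [  0.   , 394.006, 202.332],
       [  0.   ,   0.   ,   1.   ]]), 'world_from_camera': array([[ 0.027,  0.988, -0.15 ,  0.38 ],
       [-0.999,  0.024, -0.021,  0.166],
       [-0.017,  0.15 ,  0.989,  0.913],
       [ 0.   ,  0.   ,  0.   ,  1.   ]])}
bath [(0.58, array([330.9, 195.7]))]
lid [(0.68, array([389.1, 202.3]))]
lid_lip [(0.93, array([388.2, 201.8]))]
lid_hinge [(0.58, array([388. , 202.4]))]
bath_holder [(0.63, array([330.1, 192.5]))]
bath_nest [(0.78, array([330.9, 191.5]))]
bottle_whitecap [(0.55, array([238.6, 216.2]))]
bottle_blackcap [(0.9, array([280.2
[... 220 characters left out ...]
mera': array([[ 0.808,  0.313, -0.5  , -0.041],
       [-0.589,  0.39 , -0.708, -0.593],
       [-0.026,  0.866,  0.499,  0.651],
       [ 0.   ,  0.   ,  0.   ,  1.   ]])}
bath [(0.6, array([355.2, 267. ]))]
lid [(0.77, array([361. , 238.1])), (0.7, array([263.6, 196.8]))]
lid_lip [(0.71, array([355.7, 233.7]))]
lid_hinge [(0.57, array([363.4, 231.3])), (0.5, array([359.8, 266.6]))]
bath_holder [(0.5, array([357.8, 265.4]))]
bath_nest [(0.7, array([361. , 270.4])), (0.62, array([261. , 194.3])), (0.3, array([359.9, 232.4]))]
bottle_whitecap [(0.82, array([263.1, 194.7])), (0.28, array([360.2, 266. ]))]
bottle_blackcap [(0.58, array([252.2, 224.4]))]
bath_pins [(0.83, array([364.8, 267.5]))]
```

View pics/t0.png

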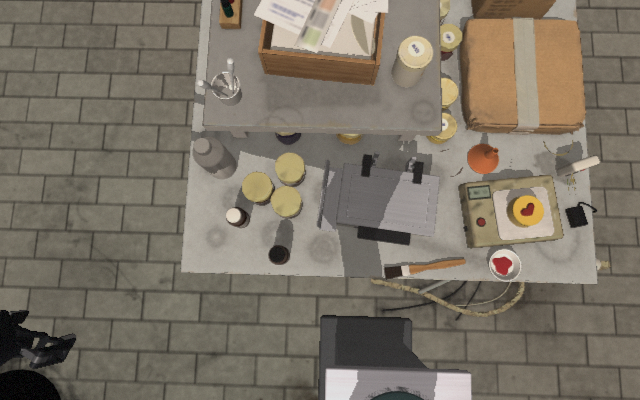

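View pics/s0.png

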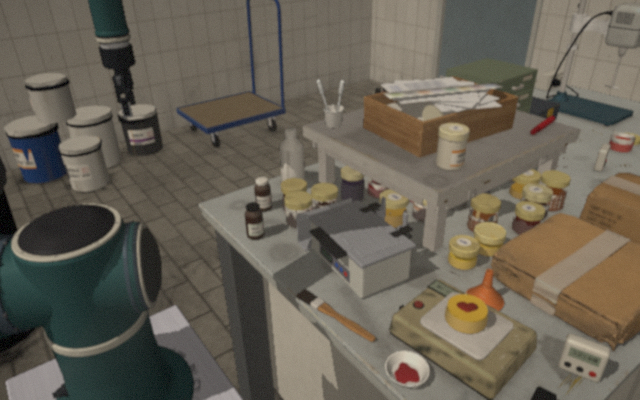

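Run:
```python
from h import *
a=cv2.imread('pics/t0.png')
cv2.imwrite('pics/t0c.png',cv2.resize(a[140:255,312:452],None,fx=5,fy=5,interpolation=cv2.INTER_CUBIC))
for uv,z in(((236,215),.085),((279,254),.085),((205,125),.18),((441,133),.18),((205,125),.2),((441,133),.2)): print(uv,z,atz('top',uv,z).round(3))
# side rays for bottles
def tri(u,v):
    o1,d1=ray('top',u);o2,d2=ray('side',v);A=np.c_[d1,-d2];t=np.linalg.lstsq(A,o2-o1,rcond=None)[0]
    p,q=o1+t[0]*d1,o2+t[1]*d2; return (p+q)/2,np.linalg.norm(p-q)
print(tri((441,133),(443,189)),tri((205,125),(306,128)))
print(tri((236,215),(263,181)),tri((279,254),(253,208)))
```

```text
(236, 215) 0.085 [0.474 0.356 0.085]
(279, 254) 0.085 [0.395 0.261 0.085]
(205, 125) 0.18 [0.639 0.405 0.18 ]
(441, 133) 0.18 [ 0.632 -0.052  0.18 ]
(205, 125) 0.2 [0.631 0.399 0.2  ]
(441, 133) 0.2 [ 0.625 -0.046  0.2  ]
(array([ 0.6390951 , -0.05733213,  0.17886937]), np.float64(0.015359227215267912)) (array([0.64530337, 0.40994702, 0.1641554 ]), np.float64(0.002651345129755645))
(array([0.47436883, 0.35688341, 0.08318473]), np.float64(0.0007240574083286503)) (array([0.39325444, 0.26302749, 0.07951729]), np.float64(0.003921612978497008))
```

View pics/t0c.png

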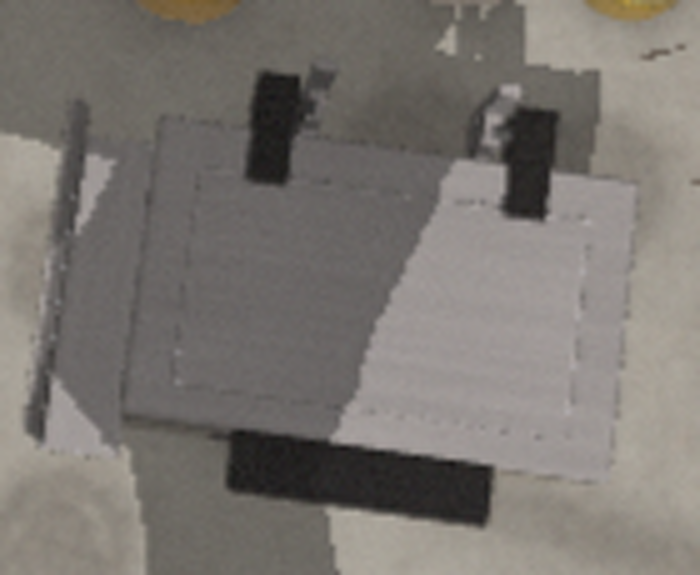

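```bash
cat >> h.py <<'E'
from scipy.optimize import least_squares
def bath2w(P,p):
    c,s=np.cos(P[2]),np.sin(P[2]); x,y,z=p
    return np.array([P[0]+c*x-s*y,P[1]+s*x+c*y,z])
E
python3 - <<'E'
from h import *
O=np.array([312,140])
pts=[((160,117),(.0655,.103,.09)),((637,183),(.0655,-.103,.09)),((612,480),(-.0655,-.103,.09)),((125,418),(-.0655,.103,.09)),
((232,433),(-.0655,.055,.089)),((492,466),(-.0655,-.055,.089)),((487,522),(-.088,-.055,.089)),((228,488),(-.088,.055,.089))]
px=[(np.array(a)+.5)/5-.5+O for a,_ in pts]
f=lambda P:np.concatenate([(proj('top',bath2w(P,b))-u) for u,(_,b) in zip(px,pts)])
r=least_squares(f,[.5,.05,0]);P=r.x;print(P.round(4),r.fun.round(1))
for n,p in dict(pins=(.079,0,.085),lip=(-.0755,0,.085),holder=(0,.1175,.004),nest=(0,-.0435,.02)).items(): print(n,bath2w(P,p).round(4))
c=np.array([atz('top',u,.09) for u in px[:4]]);print([np.linalg.norm(c[i]-c[(i+1)%4]).round(4) for i in range(4)])
# knuckles: tops z~.0965 crop centres
for q in((270,127),(530,163)): print(atz('top',(np.array(q)+.5)/5-.5+O,.0965).round(4))
# holder sheet ends top z~.064
for q in((78,100),(36,438)): print(atz('top',(np.array(q)+.5)/5-.5+O,.062).round(4))
print(bath2w(P,(.075,.135,.062)),bath2w(P,(-.075,.135,.062)))
E
```

```text
[ 0.5159  0.0358 -0.1082] [-0.4 -0.2  0.6 -1.1 -0.1  0.8 -1.2 -0.   0.1  0.1  0.7  0.5  0.6  0.1
 -0.3 -0.2]
pins [0.5944 0.0273 0.085 ]
lip [0.4408 0.044  0.085 ]
holder [0.5286 0.1526 0.004 ]
nest [ 0.5112 -0.0074  0.02  ]
[np.float64(0.2042), np.float64(0.1269), np.float64(0.2035), np.float64(0.1304)]
[0.5868 0.0839 0.0965]
[ 0.5737 -0.0258  0.0965]
[0.6058 0.1656 0.062 ]
[0.455  0.1803 0.062 ]
[0.60503327 0.16193818 0.062     ] [0.45591078 0.17813956 0.062     ]
```

```bash
python3 -m creep '[[[-0.029,-0.041,0],9.2,1],[[-0.035,-0.036,0],9.2,1],[[-0.040,-0.030,0],9.2,1],[[-0.045,-0.023,0],9.2,1],[[-0.048,-0.015,0],9.2,1],[[-0.049,-0.008,0],9.2,1],[[-0.05,0,0],9.2,1],[[-0.049,0.008,0],9.2,1]]'
cat >> h.py <<'E'
P0=[.5159,.0358,-.1082]
def yaw():
    q=ctrl.sense()['ee_rot']; return np.arctan2(q[2]*q[2]-q[1]*q[1]+q[0]**2-q[3]**2,2*(q[1]*q[2]-q[0]*q[3]))
def bpos(P=P0):
    t=ctrl.sense()['tool_pos']; d=t[:2]-P[:2]; c,s=np.cos(P[2]),np.sin(P[2]); return np.array([c*d[0]+s*d[1],-s*d[0]+c*d[1],t[2]])
def togo(target,P=P0):
    "remaining shift in tool axes to target given in bath axes"
    w=bath2w(P,target)-ctrl.sense()['tool_pos']; f=yaw()
    return np.array([-np.sin(f)*w[0]+np.cos(f)*w[1],np.cos(f)*w[0]+np.sin(f)*w[1],-w[2]]).round(4), 'turn',np.degrees(f-P[2]).round(2)
E
python3 -c "
from h import *
print(togo((-.125,0,.074)),bpos())"
```

```text
time_s: 2.0
tool_pos: [0.3461, 0.2305, 0.2456]
ee_rot: [0.0, 0.746, 0.666, 0.001]
force: [0.1, -0.7, 1.1]
grip_width: 0.003
grasp_force: 0.0
(array([-0.1749,  0.0657,  0.1716]), 'turn', np.float64(-0.3)) [-0.18979609  0.17519443  0.24557946]
```

```bash
python3 -m creep '[[[-0.045,0.016,0],0,1],[[-0.045,0.016,0],0,1],[[-0.045,0.016,0.02],0,1],[[-0.04,0.018,0.02],0,1],[[0,0,0.045],0,1],[[0,0,0.045],0,1],[[0,0,0.04],0,1],[[0,0,0],0,1]]'
python3 -c "
from h import *
print(togo((-.1025,0,.074)),bpos())"
```

```text
time_s: 3.0
tool_pos: [0.3893, 0.0505, 0.0726]
ee_rot: [-0.002, 0.745, 0.668, -0.003]
force: [0.3, 0.1, 0.4]
grip_width: 0.003
grasp_force: 0.0
(array([-0.0009,  0.025 , -0.0014]), 'turn', np.float64(-0.03)) [-0.12745884  0.00094179  0.07259429]
```

Approach the lip: gentle push, looking at the force.

```bash
python3 -m creep '[[[0,0.015,0],0,1],[[0,0.005,0],0,1],[[0,0.004,0],0,1],[[0,0.003,0],0,1],[[0,0,0],0,1]]'
python3 -c "
from h import *
print(bpos())"
```

```text
time_s: 3.62
tool_pos: [0.4142, 0.0487, 0.076]
ee_rot: [-0.005, 0.745, 0.667, -0.005]
force: [-22.3, 4.4, 18.5]
grip_width: 0.004
grasp_force: 11.5
[-0.10254179  0.00183507  0.07603562]
```

```bash
python3 -m creep '[[[0,0,-0.005],0,1],[[0,0,-0.005],0,1],[[0,0,-0.005],0,1]]'
python3 -c "
from h import *
print(bpos())"
```

```text
time_s: 4.0
tool_pos: [0.4145, 0.0484, 0.0892]
ee_rot: [-0.004, 0.745, 0.668, -0.004]
force: [-11.5, 2.9, -1.4]
grip_width: 0.001
grasp_force: 5.8
[-0.10221362  0.00158327  0.08916231]
```

```bash
python3 -c "
from h import *
a=pic('side','s1.png'); b=cv2.imread('pics/s0.png')
c=np.vstack([x[185:300,270:430] for x in (b,a)]);cv2.imwrite('pics/s1c.png',cv2.resize(c,None,fx=2.6,fy=2.6,interpolation=cv2.INTER_CUBIC))"
```

```text
(no output)
```

View pics/s1c.png

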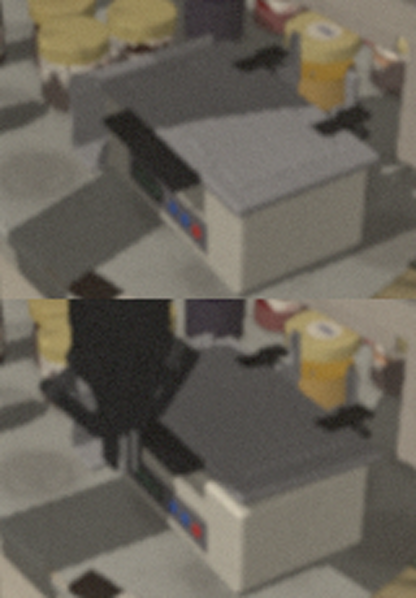

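```bash
python3 -m creep '[[[0,0.002,-0.015],0,1],[[0,0.003,-0.0145],0,1],[[0,0.0045,-0.014],0,1],[[0,0.0055,-0.0135],0,1],[[0,0.007,-0.0125],0,1],[[0,0.008,-0.012],0,1],[[0,0.0085,-0.0115],0,1],[[0,0.0095,-0.0105],0,1]]'
python3 -c "
from h import *
print(bpos())
for n in('lid_lip','lid'): print(n,[(round(d['p'],2),(np.array(d['centre'])*[640,400]).round(1)) for d in ctrl.find_in('side',n)[:3]])"
```

```text
time_s: 5.05
tool_pos: [0.4618, 0.043, 0.1959]
ee_rot: [-0.005, 0.744, 0.668, -0.005]
force: [-22.8, -0.3, 18.7]
grip_width: 0.0
grasp_force: 11.6
[-0.05458995  0.00133865  0.19591979]
lid_lip [(0.86, array([365. , 234.8]))]
lid [(0.65, array([366.2, 236. ]))]
```

```bash
python3 -m creep '[[[0,0.009,-0.0135],0,1],[[0,0.011,-0.0095],0,1],[[0,0.012,-0.008],0,1],[[0,0.0125,-0.007],0,1],[[0,0.0135,-0.006],0,1],[[0,0.0135,-0.0045],0,1],[[0,0.0135,-0.003],0,1],[[0,0.0135,-0.001],0,1]]'
python3 -c "
from h import *
print(bpos())
a=pic('side','s2.png');cv2.imwrite('pics/s2c.png',cv2.resize(a[80:320,240:480],None,fx=2,fy=2))"
```

```text
time_s: 6.15
tool_pos: [0.5663, 0.0319, 0.2464]
ee_rot: [0.0, 0.744, 0.668, 0.0]
force: [0.2, 0.8, 0.4]
grip_width: -0.001
grasp_force: 0.1
[0.05047687 0.0015765  0.24643592]
```

View pics/s2c.png

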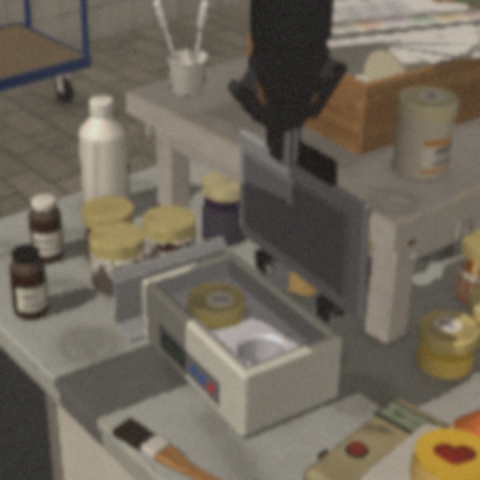

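```bash
python3 -m creep '[[[0,-0.03,0],0,1],[[0,-0.03,-0.02],0,-1],[[0,0,-0.04],0,-1],[[0,0,-0.01],0,-1],[[0,0,0],0,-1]]'
python3 -c "
from h import *
print(bpos())
a=pic('top','t3.png');w=pic('wrist','w3.png')
for c in('top','wrist'):
  for n in('lid_lip','bath_nest'): print(c,n,[(round(d['p'],2),(np.array(d['centre'])*[640,400]).round(1)) for d in ctrl.find_in(c,n)[:3]])
print([proj(c,bath2w(P0,p)).round(1) for c in('top','wrist') for p in((.0975,.055,.25),(.0975,-.055,.25),(0,-.0435,.055))])
cv2.imwrite('pics/tw3.png',np.hstack([cv2.resize(a[100:260,300:460],None,fx=2.5,fy=2.5),cv2.resize(w[:,:],(400,250)).repeat(1,0) if 0 else cv2.copyMakeBorder(cv2.resize(w,(400,250)),0,150,0,0,0)]))"
```

```text
time_s: 6.82
tool_pos: [0.5061, 0.0385, 0.317]
ee_rot: [0.001, 0.744, 0.668, 0.001]
force: [-0.8, -0.1, -0.4]
grip_width: 0.848
grasp_force: 0.0
[-0.0099898   0.00166944  0.31697074]
top lid_lip [(0.61, array([378.3, 205.4]))]
top bath_nest [(0.88, array([329.3, 196.5]))]
wrist lid_lip [(0.87, array([314.6, 144.5]))]
wrist bath_nest [(0.76, array([328.6,  26.3]))]
[array([377.1, 125.8]), array([440.1, 133.6]), array([405.1, 204.1]), array([512.4, 128.3]), array([481.5, 301.6]), array([320.9, 189.1])]
```

View pics/tw3.png

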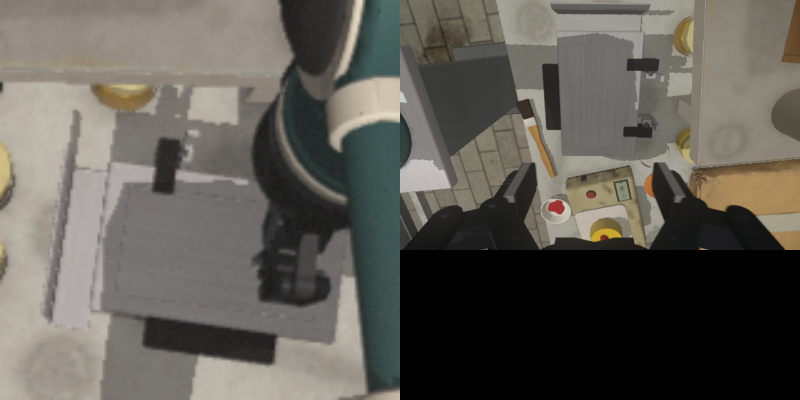

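```bash
python3 -m creep '[[[0,-0.04,0],0,1],[[0,-0.04,0.02],0,1],[[0,-0.038,0.045],0,1],[[-0.002,0,0.045],0,1],[[0,0,0.045],0,1],[[0,0,0.045],0,1],[[0,0,0.043],0,1],[[0,0,0],0,1]]'
python3 -c "
from h import *
print(bpos(),togo((-.1025,0,.074)))"
```

```text
time_s: 8.12
tool_pos: [0.3837, 0.049, 0.0698]
ee_rot: [-0.003, 0.744, 0.668, -0.004]
force: [-1.0, 1.5, 0.7]
grip_width: -0.001
grasp_force: 0.0
[-0.13280535 -0.00112683  0.06979749] (array([ 0.0011,  0.0303, -0.0042]), 'turn', np.float64(-0.02))
```

```bash
python3 -m creep '[[[0,0.018,-0.004],0,1],[[0,0.005,0],0,1],[[0,0.004,0],0,1],[[0,0.003,0],0,1],[[0,0,0],0,1]]'
python3 -c "
from h import *
print(bpos())"
```

```text
time_s: 8.75
tool_pos: [0.4139, 0.0466, 0.0781]
ee_rot: [-0.004, 0.745, 0.667, -0.003]
force: [-17.4, 2.9, 14.2]
grip_width: 0.003
grasp_force: 8.9
[-0.10256613 -0.00025504  0.07810817]
```

```bash
python3 -m creep '[[[0,0,-0.007],0,1],[[0,0,-0.008],0,1],[[0,0.0025,-0.016],0,1],[[0,0.003,-0.0155],0,1],[[0,0.0045,-0.0145],0,1],[[0,0.0055,-0.014],0,1],[[0,0.007,-0.013],0,1],[[0,0.008,-0.0125],0,1]]'
python3 -c "
from h import *
print(bpos())"
```

```text
time_s: 9.75
tool_pos: [0.4457, 0.0428, 0.1791]
ee_rot: [-0.002, 0.744, 0.668, -0.002]
force: [-10.4, 0.5, 5.6]
grip_width: -0.003
grasp_force: 5.1
[-0.07059517 -0.00057737  0.17908937]
```

```bash
python3 -m creep '[[[0,0.009,-0.012],0,1],[[0,0.010,-0.0105],0,1],[[0,0.011,-0.0095],0,1],[[0,0.012,-0.0085],0,1],[[0,0.0125,-0.0075],0,1],[[0,0.013,-0.0065],0,1],[[0,0.0135,-0.005],0,1],[[0,0.014,-0.004],0,1]]'
python3 -c "
from h import *
print(bpos())"
python3 -m creep '[[[0,0.014,-0.002],0,1],[[0,0.012,0],0,1],[[0,0.01,0],0,1],[[0,0.009,0],0,1],[[0,0.008,0],0,1],[[0,0.006,0],0,1],[[0,0.003,0],0,1],[[0,0,0],0,1]]'
python3 -c "
from h import *
print(bpos())"
```

```text
time_s: 10.75
tool_pos: [0.5437, 0.0323, 0.2413]
ee_rot: [0.0, 0.744, 0.668, -0.0]
force: [-0.7, 0.9, -0.4]
grip_width: 0.001
grasp_force: 0.2
[ 0.02796729 -0.00047162  0.24130059]
time_s: 11.75
tool_pos: [0.5998, 0.0262, 0.2426]
ee_rot: [-0.004, 0.744, 0.668, -0.004]
force: [-15.0, 1.5, 5.7]
grip_width: -0.0
grasp_force: 7.4
[ 0.08442371 -0.00049307  0.24256392]
```

```bash
python3 -m creep '[[[0,-0.01,0],0,1],[[0,-0.015,0],0,1],[[0,-0.015,-0.03],0,-1],[[0,0,-0.045],0,-1],[[0,0,-0.01],0,-1],[[0,0,0],0,-1]]'
python3 -c "
from h import *
print(bpos())
w=pic('wrist','w4.png')
print([(round(d['p'],2),(np.array(d['centre'])*[640,400]).round(1)) for n in('lid_lip','bath_nest','lid') for d in ctrl.find_in('wrist',n)[:3]])
print([proj('wrist',bath2w(P0,p)).round(1) for p in((.0975,.055,.25),(.0975,-.055,.25),(0,-.0435,.055))])
cv2.imwrite('pics/w4.png',w)"
```

```text
time_s: 12.5
tool_pos: [0.5647, 0.0301, 0.3292]
ee_rot: [0.001, 0.744, 0.668, 0.001]
force: [-0.9, 0.1, -0.3]
grip_width: 0.847
grasp_force: 0.0
[ 0.04912341 -0.00039949  0.32923038]
[(0.78, array([362.2, 163.3])), (0.5, array([262.6, 112.6])), (0.83, array([263.7, 110.4])), (0.62, array([360.2, 165. ]))]
[array([398.3, 121.7]), array([385.5, 288.7]), array([270.3, 184.4])]
```

View pics/w4.png

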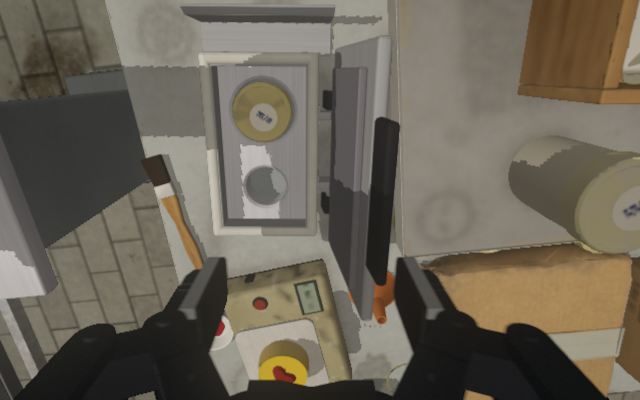

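```bash
python3 -m creep '[[[0,0.016,0],0,-1],[[0,0.016,0.01],0,-1],[[0,0,0.03],0,-1],[[0,0,0.03],0,-1],[[0,0,0.017],0,-1],[[0,0,0],0,-1]]'
python3 -c "
from h import *
print(bpos(),togo((.081,0,.242)))"
```

```text
time_s: 13.45
tool_pos: [0.5955, 0.0265, 0.2389]
ee_rot: [-0.001, 0.744, 0.668, -0.002]
force: [-0.0, 0.6, 0.1]
grip_width: 0.998
grasp_force: 0.0
[ 0.08015672 -0.00061776  0.23886074] (array([ 0.0006,  0.0008, -0.0031]), 'turn', np.float64(-0.03))
```

```bash
python3 -m creep '[[[0,0.001,-0.003],0,-0.3],[[0,0,0],0,0.3],[[0,0,0],0,0.6],[[0,0,0],0,1],[[0,0,0],0,1],[[0,0,0],0,1],[[0,0,0],0,1]]'
python3 -c "
from h import *
print(bpos(),ctrl.sense()['torque'])"
```

```text
time_s: 14.32
tool_pos: [0.5964, 0.0267, 0.245]
ee_rot: [-0.001, 0.744, 0.668, -0.001]
force: [-2.6, 0.8, 6.1]
grip_width: 0.076
grasp_force: 58.6
[ 0.08104758 -0.00039851  0.24499258] [0.0869048  1.03460714 0.073822  ]
```

```bash
python3 -m creep '[[[0,0,-0.005],0,1],[[0,0,-0.005],0,1],[[0,0,-0.008],0,1],[[0,0,-0.008],0,1],[[0,0,-0.01],0,1],[[0,0,-0.01],0,1],[[0,0,-0.01],0,1],[[0,0,-0.009],0,1]]'
python3 -c "
from h import *
print(bpos(),ctrl.sense()['torque'])"
```

```text
time_s: 15.32
tool_pos: [0.5974, 0.0265, 0.3103]
ee_rot: [0.0, 0.744, 0.668, 0.0]
force: [0.4, -0.5, -4.0]
grip_width: 0.08
grasp_force: 58.4
[ 0.08202767 -0.00043014  0.3102844 ] [ 0.00616372 -0.03185408 -0.04971749]
```

```bash
python3 -m creep '[[[0,-0.02,0],0,1],[[0,-0.027,0],0,1],[[0,-0.027,0],0,1],[[0,-0.01,0],-7,1],[[0,0,0],-9,1],[[0,0,0],-9,1],[[0,0,0],-9,1],[[0,0,0],-9,1]]'
python3 -m creep '[[[0,0,0],-9,1],[[0,0,0],-9,1],[[0,0,0],-9,1],[[0,0,0],-9,1],[[0,0,0],-7,1],[[0,0,0],-4,1],[[0,0,0],0,1],[[0,0,0],0,1]]'
python3 -c "
from h import *
print(bpos(),togo((-.008,.1175,.310)),ctrl.sense()['joint_pos'].round(2))"
```

```text
time_s: 16.32
tool_pos: [0.5137, 0.0356, 0.3098]
ee_rot: [0.0, 0.446, 0.895, 0.0]
force: [-0.3, 0.3, -3.2]
grip_width: 0.08
grasp_force: 58.7
time_s: 17.32
tool_pos: [0.5137, 0.0356, 0.3095]
ee_rot: [0.0, 0.055, 0.998, 0.0]
force: [0.1, -0.1, -3.8]
grip_width: 0.077
grasp_force: 58.6
[-0.00214576 -0.00040864  0.30949527] (array([ 0.006 ,  0.1179, -0.0005]), 'turn', np.float64(89.91)) [ 0.02 -0.08  1.86  0.    1.36 -1.44]
```

```bash
python3 -m creep '[[[0.002,0.02,0],0,1],[[0.002,0.025,0],0,1],[[0.002,0.025,0],0,1],[[0,0.025,0.01],0,1],[[0,0.015,0.015],0,1],[[0,0.008,0.01],0,1],[[0,0,0],0,1]]'
python3 -c "
from h import *
print(bpos(),togo((-.008,.1175,.176)))
a=pic('side','s5.png');b=pic('top','t5.png');w=pic('wrist','w5.png')
z=np.zeros((600,800,3),np.uint8)
z[:400,:400]=cv2.resize(a[80:280,220:420],(400,400));z[:400,400:]=cv2.resize(b[120:280,260:420],(400,400));z[400:,:320]=cv2.resize(w,(320,200))
cv2.imwrite('pics/m5.png',z)"
```

```text
time_s: 18.2
tool_pos: [0.5196, 0.1534, 0.2725]
ee_rot: [-0.002, 0.054, 0.999, -0.001]
force: [-0.6, -0.7, -2.7]
grip_width: 0.079
grasp_force: 58.7
[-0.00902903  0.11728956  0.27248398] (array([-0.001 ,  0.0002,  0.0965]), 'turn', np.float64(90.0))
```

View pics/m5.png

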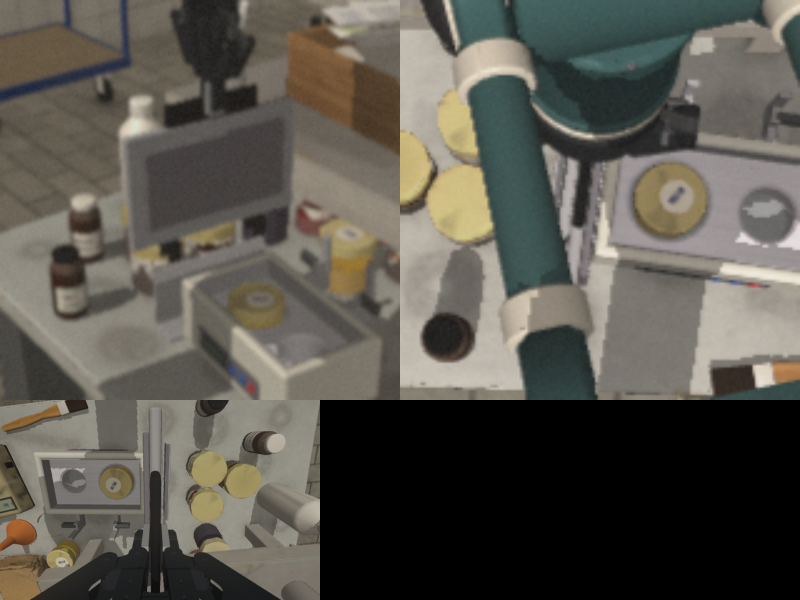

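```bash
python3 -c "
from h import *
import json
c,s=np.cos(P0[2]),np.sin(P0[2])
a=cv2.imread('pics/s5.png')
for box in((295,195,318,218),(345,180,370,205)):
  x0,y0,x1,y1=box; g=a[y0:y1,x0:x1].max(2); m=g<55; v,u=np.nonzero(m); print(m.sum(),u.min()+x0,u.max()+x0,v.min()+y0,v.max()+y0)
  uv=(u.mean()+x0,v.mean()+y0); p=atz('side',uv,.112)[:2]-P0[:2]; print(uv,(c*p[0]+s*p[1]).round(4),(-s*p[0]+c*p[1]).round(4))
for q in((-.009+.055,.1175,.112),(-.009-.055,.1175,.112)): print(proj('side',bath2w(P0,q)))
"
```

```text
66 301 309 201 210
(np.float64(305.54545454545456), np.float64(204.77272727272728)) -0.0649 0.1133
137 345 362 185 200
(np.float64(353.56934306569343), np.float64(191.79562043795622)) 0.0547 0.105
[347.31065169 190.52123595]
[304.98619021 203.82268178]
```

```bash
python3 -m creep '[[[-0.001,0,0.012],0,1],[[0,0,0.012],0,1],[[0,0,0.012],0,1],[[0,0,0.012],0,1],[[0,0,0.012],0,1],[[0,0,0.012],0,1],[[0,0,0.01],0,1],[[0,0,0],0,1]]'
python3 -c "
from h import *
print(bpos(),ctrl.sense()['torque'].round(2))"
```

```text
time_s: 19.35
tool_pos: [0.5207, 0.1533, 0.191]
ee_rot: [-0.001, 0.054, 0.999, -0.0]
force: [-0.5, -0.3, -3.5]
grip_width: 0.081
grasp_force: 58.6
[-0.00791718  0.11733338  0.19097021] [-0.03  0.03 -0.03]
```

```bash
python3 -m creep '[[[0,0,0.005],0,1],[[0,0,0.005],0,1],[[0,0,0.003],0,1],[[0,0,0.003],0,1],[[0,0,0],0,1]]'
python3 -c "
from h import *
print(bpos(),ctrl.sense()['torque'].round(2))"
```

```text
time_s: 19.98
tool_pos: [0.5216, 0.1535, 0.1763]
ee_rot: [0.0, 0.054, 0.999, 0.0]
force: [0.1, 0.3, -4.0]
grip_width: 0.079
grasp_force: 58.8
[-0.00701859  0.1176292   0.17634527] [ 0.01 -0.02 -0.02]
```

```bash
python3 -m creep '[[[0,0,0.002],0,1],[[0,0,0.002],0,1],[[0,0,0.002],0,1],[[0,0,0],0,1]]'
python3 -c "
from h import *
print(bpos(),ctrl.sense()['torque'].round(2))"
```

```text
time_s: 20.48
tool_pos: [0.5226, 0.1542, 0.1761]
ee_rot: [0.001, 0.054, 0.999, 0.001]
force: [-10.6, -0.9, 23.3]
grip_width: 0.076
grasp_force: 62.8
[-0.00610047  0.11842565  0.17614738] [-0.38  2.02 -0.04]
```

```bash
python3 -m creep '[[[0,0,-0.004],0,1],[[0,0,0],0,0.6],[[0,0,0],0,0],[[0,0,0],0,-1],[[0,0,0],0,-1],[[0,0,0],0,-1],[[0,0,-0.03],0,-1],[[0,0,-0.05],0,-1]]'
python3 -c "
from h import *
print(bpos(),ctrl.sense()['joint_pos'].round(2))
ctrl.camera('top');ctrl.camera('side')
for c,n in(('top','bottle_whitecap'),('side','bottle_whitecap'),('top','bottle_blackcap')): print(c,[(round(d['p'],2),(np.array(d['centre'])*[640,400]).round(1)) for d in ctrl.find_in(c,n)[:3]])
a=pic('side','s6.png')"
```

```text
time_s: 21.48
tool_pos: [0.5198, 0.153, 0.2525]
ee_rot: [-0.003, 0.054, 0.999, -0.001]
force: [-0.0, 0.4, -0.0]
grip_width: 0.999
grasp_force: 0.0
[-0.0087608   0.11698377  0.25254558] [ 0.24  0.01  1.88  0.    1.26 -1.22]
top [(0.55, array([238.5, 217.7]))]
side [(0.56, array([260.9, 194.2]))]
top [(0.81, array([279.8, 255.1]))]
```

```bash
python3 -m creep '[[[0.013,0.04,0],0,-1],[[0.014,0.04,0],0,-1],[[0.014,0.04,0],0,-1],[[0.013,0.04,0.01],0,-1],[[0.013,0.037,0.03],0,-1],[[0,0,0.05],0,-1],[[0,0,0.04],0,-1],[[0,0,0],0,-1]]'
python3 -c "
from h import *
for q in((257,187),(286,202)): print(atz('top',q,.07).round(3))
t=ctrl.sense()['tool_pos'];f=yaw();w=np.array([.4742,.3565,.052])-t
print(t,np.degrees(f),[(-np.sin(f)*w[0]+np.cos(f)*w[1]).round(4),(np.cos(f)*w[0]+np.sin(f)*w[1]).round(4),-w[2]])
w=pic('wrist','w7.png'); print(proj('wrist',(.4742,.3565,.085)))
print([(round(d['p'],2),(np.array(d['centre'])*[640,400]).round(1)) for d in ctrl.find_in('wrist','bottle_whitecap')[:3]])
"
```

```text
time_s: 22.78
tool_pos: [0.472, 0.3539, 0.1182]
ee_rot: [-0.005, 0.054, 0.999, -0.004]
force: [-1.4, -0.5, -0.5]
grip_width: 0.998
grasp_force: 0.0
[0.539 0.317 0.07 ]
[0.507 0.253 0.07 ]
[0.47200069 0.35389797 0.11822975] 83.80197130010725 [np.float64(-0.0019), np.float64(0.0028), np.float64(0.06622974789239672)]
[313.45079824 241.38209249]
[(0.62, array([331.9, 219.1]))]
```

View pics/w7.png

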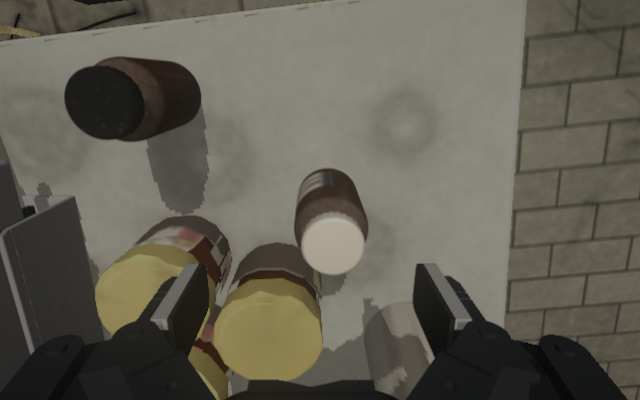

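```bash
python3 -c "
from h import *
w=cv2.imread('pics/w7.png')
def blob(im,box,th):
  x0,y0,x1,y1=box;g=im[y0:y1,x0:x1].min(2);n,l,s,c=cv2.connectedComponentsWithStats((g>th).astype(np.uint8));k=1+s[1:,4].argmax();return c[k]+[x0,y0],s[k]
c,s=blob(w,(295,205,372,280),130);print(c,s,atz('wrist',c,.084))
print(proj('wrist',ctrl.sense()['tool_pos']))
ctrl.camera('side')
t=cv2.imread('pics/t0.png');c,s=blob(t,(226,205,248,228),150);print(c,s,atz('top',c,.083))
t=cv2.imread('pics/s6.png');c,s=blob(t,(250,172,275,192),130);print(c,s,atz('side',c,.081))
print(ctrl.get_calibration('wrist')['world_from_camera'].round(3))
"
```

```text
[332.74870658 244.85883222] [   8   12   61   57 2706] [0.48086679 0.36733986 0.084     ]
[310.50787523 280.48750382]
[232.62195122 215.01219512] [  0   3  14  15 164] [0.47450016 0.36396103 0.083     ]
[260.58730159 180.38095238] [ 6  5 11  8 63] [0.47298432 0.36744553 0.081     ]
[[ 0.109 -0.94  -0.322  0.394]
 [ 0.994  0.104  0.034  0.366]
 [ 0.001 -0.324  0.946  0.255]
 [ 0.     0.     0.     1.   ]]
```

```bash
python3 -m creep '[[[-0.002,0.006,0],0,-1],[[-0.002,0.0065,0],0,-1],[[0,0,0.025],0,-1],[[0,0,0.025],0,-1],[[0,0,0.016],0,-1],[[0,0,0],0,-1]]'
python3 -m creep '[[[0,0,0],0,-0.3],[[0,0,0],0,0.2],[[0,0,0],0,1],[[0,0,0],0,1],[[0,0,0],0,1],[[0,0,0],0,1]]'
```

```text
time_s: 23.68
tool_pos: [0.4809, 0.3682, 0.0572]
ee_rot: [-0.001, 0.054, 0.999, -0.001]
force: [0.1, 0.5, -0.2]
grip_width: 0.999
grasp_force: 0.0
time_s: 24.42
tool_pos: [0.4825, 0.3689, 0.0598]
ee_rot: [0.001, 0.054, 0.999, 0.0]
force: [-0.6, -1.8, 6.0]
grip_width: 0.464
grasp_force: 59.6
```

```bash
python3 -m creep '[[[0,0,-0.015],0,1],[[0,0,-0.03],0,1],[[0,0,-0.04],0,1],[[0,0,-0.045],0,1],[[0,0,-0.045],0,1],[[0,0,-0.045],0,1],[[0,0,-0.02],0,1],[[0,0,0],0,1]]'
python3 -c "
from h import *
w=pic('wrist','w8.png'); t=ctrl.sense(); print(t['tool_pos'],t['ee_rot'])
def blob(im,box,th):
  x0,y0,x1,y1=box;g=im[y0:y1,x0:x1].min(2);n,l,s,c=cv2.connectedComponentsWithStats((g>th).astype(np.uint8));k=1+s[1:,4].argmax();return c[k]+[x0,y0],s[k]
c,s=blob(w,(230,180,420,360),130);print(c,s,atz('wrist',c,t['tool_pos'][2]+.0245))
print(proj('wrist',t['tool_pos']),proj('wrist',t['tool_pos']+[0,0,.0245]))
for q in(.11,.12): pass
"
```

```text
time_s: 25.42
tool_pos: [0.4822, 0.3691, 0.3]
ee_rot: [0.001, 0.054, 0.999, 0.001]
force: [0.5, -0.2, -1.5]
grip_width: 0.462
grasp_force: 60.1
[0.48134866 0.36844148 0.29774984] [-1.18002109e-04  5.42376425e-02  9.98528046e-01 -7.75529689e-05]
[319.01895492 299.04713115] [  44   76   91   85 5856] [0.4734572  0.37225819 0.32224984]
[310.55979897 280.53283087] [310.52520349 318.9961002 ]
```

View pics/w8.png

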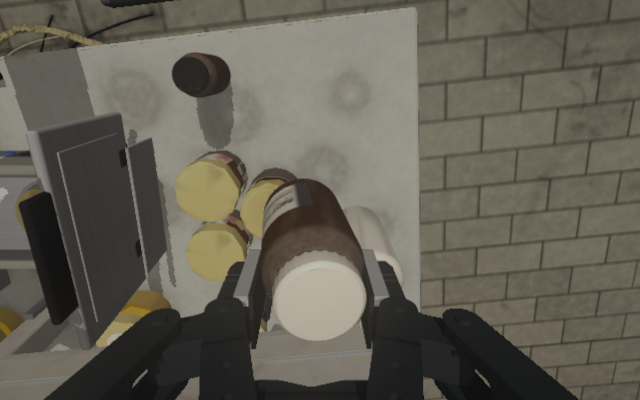

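```bash
python3 -c "
from h import *
print('foot',proj('wrist',(.4735-.021,.3723,.2372)),proj('wrist',(.4735-.021,.3684,.2372)))
print('jar',proj('top',bath2w(P0,(0,.0435,.07))),'nest',proj('top',bath2w(P0,(0,-.0435,.055))))
t=cv2.imread('pics/t5.png')
g=cv2.cvtColor(t,cv2.COLOR_BGR2GRAY)
hsv=cv2.cvtColor(t,cv2.COLOR_BGR2HSV)
m=((hsv[...,0]>15)&(hsv[...,0]<35)&(hsv[...,1]>70)).astype(np.uint8);m[:, :345]=0;m[:,395:]=0;m[:180]=0;m[225:]=0
n,l,s,c=cv2.connectedComponentsWithStats(m);k=1+s[1:,4].argmax();print('jar blob',c[k],s[k])
u=cv2.resize(g[185:232,385:432],None,fx=8,fy=8,interpolation=cv2.INTER_CUBIC)
h=cv2.HoughCircles(cv2.GaussianBlur(u,(9,9),2),cv2.HOUGH_GRADIENT,1.2,40,param1=60,param2=20,minRadius=60,maxRadius=130)
print([(x/8+384.5,y/8+184.5,r/8) for x,y,r in h[0][:5]] if h is not None else None)
print(g[190:224:2,388:428:2])
"
```

```text
foot [311.85437158 173.72912526] [304.81196418 174.47413645]
jar [366.32830811 197.83145849] nest [405.09499332 204.10829111]
jar blob [366.70588235 199.9886148 ] [354 185  29  30 527]
[(np.float32(407.525), np.float32(207.825), np.float32(9.72)), (np.float32(412.325), np.float32(215.775), np.float32(11.955)), (np.float32(416.825), np.float32(219.975), np.float32(9.675)), (np.float32(413.825), np.float32(208.725), np.float32(9.825))]
[[147 147 149 149 151 149 147 148 143 146 146 146 148 148 146 147 145 148
  149 147]
 [150 150 150 149 151 147 146 145 147 147 145 149 151 146 147 148 148 146
  147 152]
 [147 148 147 149 150 148 143 139 128 128 132 136 146 148 144 143 144 150
  150 133]
 [150 149 147 149 148 145 125  97  93  93  88  91 121 139 146 146 151 152
  152 132]
 [150 148 147 148 144 121 101 102 104 103  99  92  90 109 131 145 145 148
  151 106]
 [150 148 150 150 134 104 106 114 117 111 148 146  97  91 116 141 150 151
  150 105]
 [152 150 152 150 113 117 117 155 156 156 159 155 144 100  85 126 146 146
  149  93]
 [149 147 152 146 108 104 153 155 158 157 159 155 114  88  91 121 147 147
  148  86]
 [153 154 153 148 108 103 100 151 148 149 116 103 102  92  85 115 145 148
  162  80]
 [152 152 154 151 121 106 105 102 103 101 103 101 103  96  83 167 162 161
  222  73]
 [148 149 149 150 128 102 104 104 103 101 105 103 105  92 102 186 225 225
  225  63]
 [155 151 152 151 162 124 107 103 106 106 101 102 101  89 147 217 224 223
  223  65]
 [155 151 150 151 216 204 128 107 105 105 103 104  94 136 209 220 220 223
  155  64]
 [155 153 152 203 220 218 225 159 125 115 114 125 153 218 225 224 224 224
  146  62]
 [156 156 155 154 154 153 151 149 150 215 150 148 218 215 218 224 225 224
  139  71]
 [152 154 152 152 151 151 151 153 152 150 152 149 150 147 149 147 150 148
  127  88]
 [151 152 152 156 153 152 150 148 150 148 147 150 151 148 149 148 150 150
   84 108]]
```

```bash
python3 -c "
from h import *
n=atz('top',(407,205.7),.055); d=n[:2]-P0[:2];c,s=np.cos(P0[2]),np.sin(P0[2]); nb=np.array([c*d[0]+s*d[1],-s*d[0]+c*d[1]]); print(n,nb)
# bath well rim check in t5 from side/w4: nest via w4 not reusable
print(togo((nb[0],nb[1]-.006,.25)))"
```

```text
[ 0.50777741 -0.01158195  0.055     ] [-0.00295836 -0.04798202]
(array([-0.0674, -0.3809,  0.0477]), 'turn', np.float64(89.98))
```

```bash
python3 -m creep '[[[-0.009,-0.03,0],0,1],[[-0.009,-0.05,0],0,1],[[-0.009,-0.055,0],0,1],[[-0.008,-0.055,0],0,1],[[-0.008,-0.055,0],0,1],[[-0.008,-0.055,0],0,1],[[-0.008,-0.05,0],0,1],[[-0.008,-0.031,0],0,1]]'
python3 -m creep '[[[0,0,0],9,1],[[0,0,0],10,1],[[0,0,0],10,1],[[0,0,0],10,1],[[0,0,0.01],10,1],[[0,0,0.01],10,1],[[0,0,0.01],10,1],[[0,0,0.01],10,1]]'
python3 -m creep '[[[0,0,0.02],8,1],[[0,0,0.02],3,1],[[0,0,0.02],0,1],[[0,0,0.02],0,1],[[0,0,0],0,1],[[0,0,0],0,1]]'
python3 -c "
from h import *
print(bpos(),togo((-.003,-.054,.14)))"
```

```text
time_s: 26.48
tool_pos: [0.5051, -0.0196, 0.2949]
ee_rot: [-0.003, 0.055, 0.998, -0.0]
force: [0.1, 0.9, -0.8]
grip_width: 0.466
grasp_force: 60.2
time_s: 27.48
tool_pos: [0.5051, -0.0173, 0.2545]
ee_rot: [-0.002, 0.679, 0.734, -0.002]
force: [0.8, 0.9, -1.3]
grip_width: 0.465
grasp_force: 60.2
time_s: 28.22
tool_pos: [0.5062, -0.0174, 0.1774]
ee_rot: [-0.001, 0.744, 0.668, -0.001]
force: [0.1, -0.0, -0.4]
grip_width: 0.464
grasp_force: 60.2
[-0.00385209 -0.05393407  0.17736216] (array([-0.0001,  0.0009,  0.0374]), 'turn', np.float64(-0.02))
```

```bash
python3 -m creep '[[[0,0.001,0.015],0,1],[[0,0,0.015],0,1],[[0,0,0.012],0,1],[[0,0,0.008],0,1],[[0,0,0.006],0,1],[[0,0,0.006],0,1],[[0,0,0],0,1]]'
python3 -c "
from h import *
print(bpos(),ctrl.sense()['torque'].round(2))"
```

```text
time_s: 29.1
tool_pos: [0.5076, -0.0175, 0.1159]
ee_rot: [-0.0, 0.744, 0.668, -0.0]
force: [0.2, 0.2, -0.4]
grip_width: 0.464
grasp_force: 60.2
[-0.00244534 -0.05391733  0.11587841] [0.02 0.04 0.04]
```

```bash
python3 -m creep '[[[0,0,0.004],0,1],[[0,0,0.004],0,1],[[0,0,0.003],0,1],[[0,0,0],0,1]]'
python3 -c "
from h import *
print(bpos(),ctrl.sense()['torque'].round(2))"
```

```text
time_s: 29.6
tool_pos: [0.5082, -0.0176, 0.1052]
ee_rot: [0.0, 0.744, 0.668, 0.0]
force: [0.6, 0.6, -1.9]
grip_width: 0.462
grasp_force: 60.0
[-0.00192158 -0.05393497  0.10517671] [-0.03 -0.23  0.03]
```

```bash
python3 -m creep '[[[0,0,0.004],0,1],[[0,0,0.004],0,1],[[0,0,0.004],0,1],[[0,0,0],0,1]]'
python3 -c "
from h import *
print(bpos(),ctrl.sense()['torque'].round(2))"
```

```text
time_s: 30.1
tool_pos: [0.5081, -0.0176, 0.0929]
ee_rot: [0.0, 0.744, 0.668, 0.0]
force: [3.1, 0.5, -2.6]
grip_width: 0.463
grasp_force: 59.8
[-0.00202237 -0.05393831  0.09294747] [-0.13 -0.45 -0.06]
```

```bash
python3 -m creep '[[[0,0.001,0.003],0,1],[[0,0.001,0.003],0,1],[[0,0,0.003],0,1],[[0,0,0.002],0,1],[[0,0,0],0,1]]'
python3 -c "
from h import *
print(bpos(),ctrl.sense()['torque'].round(2))"
```

```text
time_s: 30.72
tool_pos: [0.5096, -0.0177, 0.082]
ee_rot: [-0.0, 0.744, 0.668, -0.0]
force: [0.3, -0.2, -1.0]
grip_width: 0.464
grasp_force: 60.2
[-0.00049753 -0.05390879  0.08197265] [-0.06 -0.   -0.01]
```

```bash
python3 -m creep '[[[0,0,0.002],0,1],[[0,0,0.002],0,1],[[0,0,0.001],0,1],[[0,0,0],0,1]]'
python3 -c "
from h import *
print(bpos(),ctrl.sense()['torque'].round(2))"
```

```text
time_s: 31.22
tool_pos: [0.5103, -0.0178, 0.0797]
ee_rot: [0.0, 0.744, 0.668, 0.0]
force: [-5.5, 0.1, 15.3]
grip_width: 0.457
grasp_force: 62.5
[ 0.00027238 -0.05392394  0.07969282] [0.18 1.27 0.01]
```

```bash
python3 -m creep '[[[0,0,-0.002],0,0.5],[[0,0,0],0,-0.2],[[0,0,0],0,-0.2],[[0,0,0],0,-0.2],[[0,0,-0.005],0,-0.2],[[0,0,-0.015],0,-0.2],[[0,0,-0.03],0,-0.2],[[0,0,-0.04],0,-0.2]]'
python3 -m creep '[[[0,0,-0.04],0,-0.2],[[0,-0.03,-0.03],0,-0.2],[[-0.03,-0.04,0],0,-0.2],[[-0.05,-0.02,0],0,-0.2],[[-0.05,0,0],0,-0.2],[[-0.05,0,0],0,-0.2],[[0,0,0],0,-0.2],[[0,0,0],0,-0.2]]'
python3 -c "
from h import *
c,s=np.cos(P0[2]),np.sin(P0[2])
t=pic('top','t9.png');a=pic('side','s9.png');b=pic('wrist','w9.png')
for cam,n in(('top','bottle_whitecap'),('side','bottle_whitecap'),('top','bottle_blackcap'),('top','lid_lip'),('top','lid'),('side','lid'),('side','lid_hinge'),('side','lid_lip')): print(cam,n,[(round(d['p'],2),(np.array(d['centre'])*[640,400]).round(1)) for d in ctrl.find_in(cam,n)[:3]])
print('exp cap',proj('top',(.5078,-.0116,.105)),proj('side',(.5078,-.0116,.105)),'lip',proj('top',bath2w(P0,(-.007,.1175,.17))),proj('side',bath2w(P0,(-.007,.1175,.17))))
def blob(im,box,th,lo=False):
  x0,y0,x1,y1=box;g=im[y0:y1,x0:x1];m=(g.max(2)<th) if lo else (g.min(2)>th);n,l,s,c=cv2.connectedComponentsWithStats(m.astype(np.uint8));k=1+s[1:,4].argmax();return c[k]+[x0,y0],s[k]
print('cap blob',blob(t,(392,180,430,220),170)); print(t[190:222:2,394:424:2].min(2))
print('lip blob',blob(t,(310,150,390,260),50,True))
"
```

```text
time_s: 32.22
tool_pos: [0.5093, -0.0177, 0.1703]
ee_rot: [-0.0, 0.744, 0.668, -0.0]
force: [1.3, 0.4, -0.2]
grip_width: 0.598
grasp_force: 0.0
time_s: 33.22
tool_pos: [0.401, -0.1868, 0.24]
ee_rot: [0.0, 0.745, 0.667, 0.0]
force: [0.3, -0.0, 0.2]
grip_width: 0.6
grasp_force: 0.0
top bottle_whitecap [(0.9, array([409.5, 204.8]))]
side bottle_whitecap [(0.97, array([367.7, 248.7]))]
top bottle_blackcap [(0.83, array([279.7, 254.5]))]
top lid_lip [(0.72, array([334.6, 192.8]))]
top lid [(0.96, array([335.4, 187.8]))]
side lid [(0.9, array([317.5, 200.3]))]
side lid_hinge [(0.68, array([323.7, 196.1]))]
side lid_lip [(0.89, array([321.2, 196.1]))]
exp cap [412.02645693 202.25704776] [372.5641338  234.52815389] lip [332.96875146 187.94241862] [327.02277611 173.60668423]Traceback (most recent call last):
  File "<string>", line 9, in <module>
    print('cap blob',blob(t,(392,180,430,220),170)); print(t[190:222:2,394:424:2].min(2))
                     ~~~~^^^^^^^^^^^^^^^^^^^^^^^^^
  File "<string>", line 8, in blob
    x0,y0,x1,y1=box;g=im[y0:y1,x0:x1];m=(g.max(2)<th) if lo else (g.min(2)>th);n,l,s,c=cv2.connectedComponentsWithStats(m.astype(np.uint8));k=1+s[1:,4].argmax();return c[k]+[x0,y0],s[k]
                                                                                                                                                ~~~~~~~~~~~~~~^^
ValueError: attempt to get argmax of an empty sequence
```

```bash
python3 -c "
from h import *
t=cv2.imread('pics/t9.png');a=cv2.imread('pics/s9.png')
def blobs(im,box,th,lo=False):
  x0,y0,x1,y1=box;g=im[y0:y1,x0:x1];m=(g.max(2)<th) if lo else (g.min(2)>th);n,l,s,c=cv2.connectedComponentsWithStats(m.astype(np.uint8));return [((c[k]+[x0,y0]).round(1),s[k][2:]) for k in range(1,n) if s[k][4]>30]
for th in(110,130,150): print('cap top',blobs(t,(396,186,428,220),th),'side',blobs(a,(355,215,390,252),th))
print('lip top',blobs(t,(310,150,390,260),50,True),'side',blobs(a,(280,140,370,215),50,True))
print(t[188:222:2,394:426:2].min(2))
for q in((-.007,.107),(-.007,.1175)): print([proj(c,bath2w(P0,(q[0]+d,q[1],.183))).round(1) for c in('top','side') for d in(.055,-.055)])
"
```

```text
cap top [(array([412.5, 200.5]), array([ 31,  34, 732], dtype=int32))] side []
cap top [(array([422.4, 199.9]), array([ 7, 11, 33], dtype=int32)), (array([412. , 216.1]), array([ 29,  12, 107], dtype=int32))] side []
cap top [] side []
lip top [(array([333.9, 188.7]), array([ 11,  57, 196], dtype=int32))] side [(array([326.6, 174.3]), array([ 42,  20, 358], dtype=int32)), (array([366.5, 210. ]), array([ 7, 10, 44], dtype=int32))]
[[129 131 127 126 126 129 129 127 128 127 129 128 129 133 132 131]
 [130 129 130 131 128 126 128 127 130 129 127 131 132 126 128 131]
 [134 132 129 130 127 124 129 127 129 128 128 132 128 128 129 129]
 [130 130 129 129 120 116 111 110 113 125 130 128 128 130 130 131]
 [131 130 124 110  82  59  44  77 117 116 122 129 130 130 131 133]
 [127 128 104  85  38  46 116 121 122 125 120 116 128 128 132 133]
 [131 115  83  35  38  95 125 125 122 122 125 121 118 132 132 131]
 [130  86  33  37  40 110 126 126 124 124 125 122 119 127 128 128]
 [124  61  32  36  42 107 129 125 125 124 121 125 121 126 131 129]
 [128  71  33  39  38  79 130 128 127 122 125 124  94 127 129 134]
 [134  90  41  35  41  51  99 130 125 129 123 116  85 132 130 127]
 [130 115  69  32  39  46  53  83 106 111  84  47 110 134 133 131]
 [134 129  90  58  25  38  41  41  42  44  41 100 129 129 132 130]
 [134 131 125  90  69  38  32  36  45  53 101 123 127 129 130 112]
 [134 131 132 133 109  95  85  82  96 109 132 131 131 133 128 102]
 [134 133 133 129 131 131 132 133 135 133 133 130 131 132 133  95]
 [135 136 134 134 133 132 134 130 132 132 129 131 131 129 129  82]]
[array([342.3, 159.2]), array([334.9, 216.2]), array([351. , 163.9]), array([307. , 176.5])]
[array([336.8, 158.5]), array([329.3, 215.4]), array([348.3, 162.1]), array([304.6, 174.6])]
```

```bash
python3 -c "
from h import *
print(ctrl.close_job())"
```

```text
the job is handed in; nothing more can be done
None
```

The job is handed in. By my last camera and force readings, the lid stands upright in the holder, the white-capped bottle is upright and all the way down in the nest, and the black-capped bottle has not moved. My first try at opening the lid let it fall shut and the second held; no verdict came back.

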